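# Take a stacked controller apart into its service cradles

### The arm

A 6-joint arm with a two-finger parallel gripper is mounted at the origin on a cart in front of the work surface, level with it; the furniture and walls round the work are solid. World frame = base frame: x ahead of the robot, y to its left, z up, the work surface at z = 0. Lengths are in m, angles in rad, forces in N, time in s.
With the tool pointing down it reaches from about 0.35 to 0.8 m from the base axis. Payload 7.3 kg.
Tool frame: the origin (TCP) lies at the very end of the fingers, on their centre line; the grasp point (between the pads) lies 19 mm behind it; z points along the fingers, y is the line along which they close (so a half turn about z gives the same grasp; the last joint's range is limited). The gripper opens to 85 mm and grips with 20 to 120 N. Pads are 22 mm wide; open, the fingers measure 114 mm over their backs; the gripper's body (76 mm by 85 mm) begins 54 mm behind the grasp point. The pads swing forward as they close: fully open they stand 13 mm farther back than shut.
Start: joints at [-1.268, 0.342, 1.524, -0, 1.275, -0.146], TCP at [0.228, -0.473, 0.231] pointing down, gripper open.
Joint ranges: [-2.53, 2.53], [-0.77, 2.02], [0.04, 2.7], [-1, 4.14], [0.28, 2.66], [-3.11, 3.11]. Speed limits (rad/s): [2.57, 2.57, 3.14, 3.14, 3.14, 3.14].

### API

Orientations are given as a unit quaternion [x, y, z, w].
In Python, from station import env, cams, job gives the robot as it stands. Calls block until the motion is done:
- env.movep(position, orientation): joint-space move of the TCP to a pose.
- env.line_to(position, attitude=None, speed=0.15, f_stop=None): straight line of the TCP; attitude=None keeps the orientation; speed is the mean speed in m/s. With f_stop (N) it stops when the force on the tool has changed by that much, and returns True; else False.
- env.movej(angles): joint-space move.
- env.gripper_to(opening, squeeze=None): opening from 0.0 (shut) to 1.0 (fully open); squeeze is the grip in N (None keeps the last); returns when the fingers have stopped.
- env.dwell(seconds).
- env.ik(position, orientation): joint angles nearest the present ones, or None.
- env.get_obs(): the state.
- cams.read_camera(name): name is "scene" or "side" or "wrist"; returns the picture (420x560x3 uint8, blue, green, red); there is no depth.
- cams.camera_info(name): a dict with "K" (3x3 intrinsics, pixels), "cam_to_world" (4x4, takes a point from camera to world coordinates); the wrist camera has in their place "tool_from_camera" (4x4, takes a point from camera to tool coordinates, whose origin is the TCP and whose axes are the flange's). Camera axes: x right, y up, looking along -z (the intrinsics and any distortion apply to the point x, -y, -z); pixel columns grow to the right and rows downward; lengths in m; the calibration is good to about 2 mm. A picture is of the moment at which its call begins: read the wrist's pose just before it. camera_info takes no time and is no camera call.
A pose or a line that the arm cannot do raises env.PlanningError and nothing moves.
- job.finish_job(): hands the job in; it is judged then, once.
The state is a dict: "time": time; "q": joint angles; "dq": joint speeds; "joint_efforts": joint torques, N m; "tool_pos": TCP position; "orientation": TCP orientation; "wrist_force": force on the tool from outside, world axes, zero at the start; "torque": the same for the moment, N m; "opening": opening from 0.0 (shut) to 1.0 (fully open); "grip_force": force on a finger pad.
Only numpy, scipy, OpenCV 4.12 (cv2) and the standard library are available. Lean on these libraries where they do the work, as an engineer would, in place of code of your own. Each camera call takes 0.05 s, during which the arm holds its last target. There are 200 camera calls.

### The job

Take the stacked controller apart from the top down: lift its four framed circuit boards off one at a time and set each, without dropping it, right way up and fully down between the guide tabs of its own cradle, the one made for its length. Either way round will do. Leave the round tin beside the work where it is.

Things in the scene. Friction and masses are not known exactly. Their poses are not given: they have to be found in the camera images.
- chassis: Fixed dark steel plate 150 x 78 x 5 mm under the stack. Origin: centre of its underside. The lowest board's origin is 5 mm above it; each further board stands 24 mm higher, rails upon rails, feet 5 mm deep in the frame below (2 mm play): lift it straight up to free it. Nothing is screwed. All +x ends are flush; each lower board shows 16 mm more at its -x end.
- cap_board: Top of the stack; a black can (25 mm diameter) on it rises 17 mm above the rails. Framed green circuit board, 60 mm long (x), 52 mm wide (y) over two straight aluminium rails along x: grip across these. Rails span 5 to 29 mm above the origin; four feet reach 5 mm below them. Origin: centre of length and width, at the feet's undersides; z up. 0.08 to 0.25 kg.
- relay_board: Second from the top; one blue block relay inside, grey terminals at the -x end. Framed green circuit board, 76 mm long (x), 52 mm wide (y) over two straight aluminium rails along x: grip across these. Rails span 5 to 29 mm above the origin; four feet reach 5 mm below them. Origin: centre of length and width, at the feet's undersides; z up. 0.08 to 0.25 kg.
- logic_board: Third from the top; flat black chips inside, grey terminals at the -x end. Framed green circuit board, 92 mm long (x), 52 mm wide (y) over two straight aluminium rails along x: grip across these. Rails span 5 to 29 mm above the origin; four feet reach 5 mm below them. Origin: centre of length and width, at the feet's undersides; z up. 0.08 to 0.25 kg.
- power_board: Bottom of the stack; two finned heat sinks inside, grey terminals at the -x end. Framed green circuit board, 108 mm long (x), 52 mm wide (y) over two straight aluminium rails along x: grip across these. Rails span 5 to 29 mm above the origin; four feet reach 5 mm below them. Origin: centre of length and width, at the feet's undersides; z up. 0.08 to 0.25 kg.
- cradle_60: Fixed grey cradle for the 60 mm board: plate 76 x 68 mm on rubber feet, upper face (floor) 8 mm above the origin; at its corners steel guide tabs, 4 mm clear of the board's outline, rise 9 mm above the floor, then flare outward to 14 mm. Origin: centre, at the feet's undersides, x along its length. Seated, the board's origin is 8 mm above this one, its length along this x, either way round.
- cradle_76: Fixed grey cradle for the 76 mm board: plate 92 x 68 mm on rubber feet, upper face (floor) 8 mm above the origin; at its corners steel guide tabs, 4 mm clear of the board's outline, rise 9 mm above the floor, then flare outward to 14 mm. Origin: centre, at the feet's undersides, x along its length. Seated, the board's origin is 8 mm above this one, its length along this x, either way round.
- cradle_92: Fixed grey cradle for the 92 mm board: plate 108 x 68 mm on rubber feet, upper face (floor) 8 mm above the origin; at its corners steel guide tabs, 4 mm clear of the board's outline, rise 9 mm above the floor, then flare outward to 14 mm. Origin: centre, at the feet's undersides, x along its length. Seated, the board's origin is 8 mm above this one, its length along this x, either way round.
- cradle_108: Fixed grey cradle for the 108 mm board: plate 124 x 68 mm on rubber feet, upper face (floor) 8 mm above the origin; at its corners steel guide tabs, 4 mm clear of the board's outline, rise 9 mm above the floor, then flare outward to 14 mm. Origin: centre, at the feet's undersides, x along its length. Seated, the board's origin is 8 mm above this one, its length along this x, either way round.
- flux_tin: Round tin, 49 mm diameter, 24 mm high, with a yellow lid, lying flat; a bystander. Origin: centre of its underside.

How it is judged:
By the outcome, as a careful person would: the job done as asked, in the order asked, and still so for the second after the job is handed in, with the robot touching nothing.
It also fails if it takes over 109 s, if anything falls off the work surface, if the arm or the gripper's body presses on something with over 40 N, if the wrist force passes 120 N, or if a joint passes its speed limit or range.

## Working session

There is one attempt and no reset: what is moved stays moved. The work goes in short steps, each a Python script; the robot and the scene stay as the last script left them, time stands still between calls to the robot, and variables do not carry over. Pictures are saved under pics/ and viewed, at most 14 in all, crops included, and the job is handed in when it is done.

```bash
ls; mkdir -p pics
python3 - <<'E'
from station import env,cams,job
import cv2,numpy as np
for n in ["scene","side"]:
    cv2.imwrite(f"pics/{n}0.png",cams.read_camera(n)); i=cams.camera_info(n); print(n,{k:(np.round(v,4).tolist() if not isinstance(v,str) else v) for k,v in i.items()})
i=cams.camera_info("wrist");print({k:(np.round(v,4).tolist() if not isinstance(v,str) else v) for k,v in i.items()})
o=env.get_obs();print(o["time"],o["orientation"],o["tool_pos"])
E
```

```text
pics
scene {'K': [[458.8567, 0.0, 270.4752], [0.0, 458.8567, 204.5489], [0.0, 0.0, 1.0]], 'cam_to_world': [[-0.8162, 0.2953, -0.4967, -0.0039], [-0.5777, -0.3956, 0.714, 0.6722], [0.0144, 0.8697, 0.4934, 0.6339], [0.0, 0.0, 0.0, 1.0]]}
side {'K': [[473.2969, 0.0, 284.5617], [0.0, 473.2969, 208.2109], [0.0, 0.0, 1.0]], 'cam_to_world': [[0.9884, 0.0954, -0.1181, 0.3842], [-0.1517, 0.5963, -0.7883, -1.2214], [-0.0048, 0.7971, 0.6039, 0.908], [0.0, 0.0, 0.0, 1.0]]}
{'K': [[320.0822, 0.0, 278.4915], [0.0, 320.0822, 210.9098], [0.0, 0.0, 1.0]], 'tool_from_camera': [[0.0006, 0.9578, 0.2873, 0.073], [1.0, -0.0006, -0.0001, 0.0008], [0.0001, 0.2873, -0.9578, -0.1437], [0.0, 0.0, 0.0, 1.0]]}
0.1 [ 9.74933474e-01  2.22495505e-01 -5.07092631e-05 -6.84665862e-04] [ 0.22769415 -0.47265554  0.23070352]
```

View pics/scene0.png

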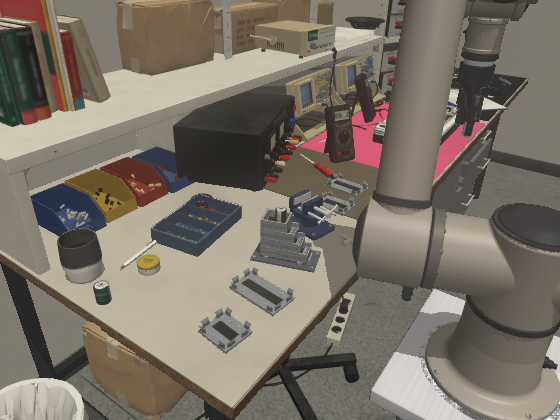

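View pics/side0.png

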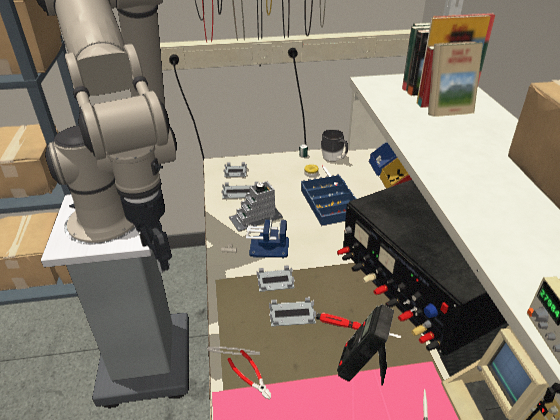

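```bash
cat > h.py <<'E'
from station import env,cams,job
import cv2,numpy as np
from scipy.spatial.transform import Rotation as R
def tw():
    o=env.get_obs();T=np.eye(4);T[:3,:3]=R.from_quat(o["orientation"]).as_matrix();T[:3,3]=o["tool_pos"];return T
def ray(uv,K,C,z):
    d=C[:3,:3]@np.array([(uv[0]-K[0,2])/K[0,0],-(uv[1]-K[1,2])/K[1,1],-1]);o=C[:3,3]
    return o+d*(z-o[2])/d[2]
def pix(p,K,C):
    c=np.linalg.inv(C)@np.append(p,1);return [K[0,2]-K[0,0]*c[0]/c[2],K[1,2]+K[1,1]*c[1]/c[2]]
def down(yaw):  # tool pointing down, tool x axis at yaw from world x
    return (R.from_euler('z',yaw)*R.from_euler('x',np.pi)).as_quat()
def wcam():
    i=cams.camera_info("wrist");return np.array(i["K"]),tw()@np.array(i["tool_from_camera"])
E
python3 - <<'E'
from h import *
i=cams.camera_info("side")
for n,uv,z in [("A",(235,169),.01),("B",(238,191),.01),("stack",(263,187),.13),("C",(276,279),.01),("D",(293,312),.01),("tin",(312,169),.024),("vise",(270,240),.04)]: print(n,ray(uv,i["K"],i["cam_to_world"],z).round(3))
i=cams.camera_info("scene")
for n,uv,z in [("A",(226,328),.01),("B",(264,290),.01),("stack",(276,214),.13),("C",(333,204),.01),("D",(347,184),.01),("tin",(148,262),.024),("vise",(315,218),.04)]: print(n,ray(uv,i["K"],i["cam_to_world"],z).round(3))
im=cv2.imread("pics/side0.png")[150:350,195:375];im=cv2.resize(im,None,fx=3,fy=3,interpolation=3)
im2=cv2.imread("pics/scene0.png")[170:360,190:380];im2=cv2.resize(im2,None,fx=3,fy=3,interpolation=3)
cv2.imwrite("pics/c1.png",im);cv2.imwrite("pics/c2.png",im2)
E
```

```text
A [0.422 0.205 0.01 ]
B [0.422 0.068 0.01 ]
stack [ 0.49  -0.096  0.13 ]
C [ 0.491 -0.35   0.01 ]
D [ 0.517 -0.466  0.01 ]
tin [0.685 0.14  0.024]
vise [ 0.491 -0.227  0.04 ]
A [0.421 0.2   0.01 ]
B [0.427 0.071 0.01 ]
stack [ 0.47 -0.03  0.13]
C [ 0.487 -0.337  0.01 ]
D [ 0.512 -0.47   0.01 ]
tin [0.678 0.159 0.024]
vise [ 0.465 -0.198  0.04 ]
```

View pics/c1.png

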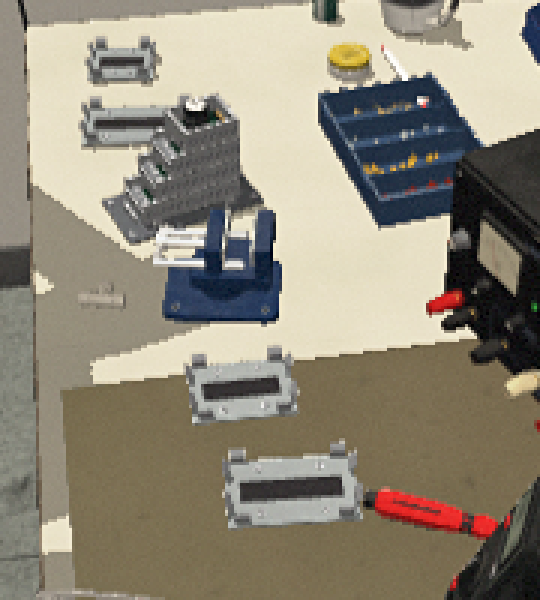

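Run:
```python
from h import *
for k,(p) in enumerate([(.46,-.36,.27),(.44,.06,.27)]):
    env.movep(p,down(0)); K,C=wcam(); im=cams.read_camera("wrist"); cv2.imwrite(f"pics/w{k}.png",im); np.save(f"w{k}.npy",C)
    cv2.imwrite(f"pics/w{k}b.png",cv2.resize(im,(800,600),interpolation=3))
    o=env.get_obs();print(o["time"],o["q"].round(2) if hasattr(o["q"],"round") else o["q"])
```

```text
1.1667 [-0.8   0.43  1.29 -0.    1.43  0.77]
2.7667 [-0.04  0.16  1.66 -0.    1.32  1.53]
```

View pics/w0b.png

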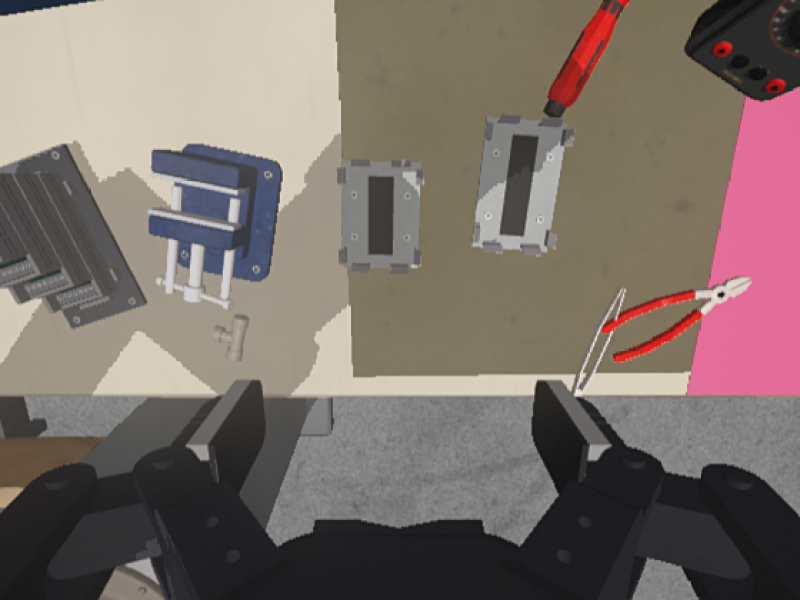

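View pics/w1b.png

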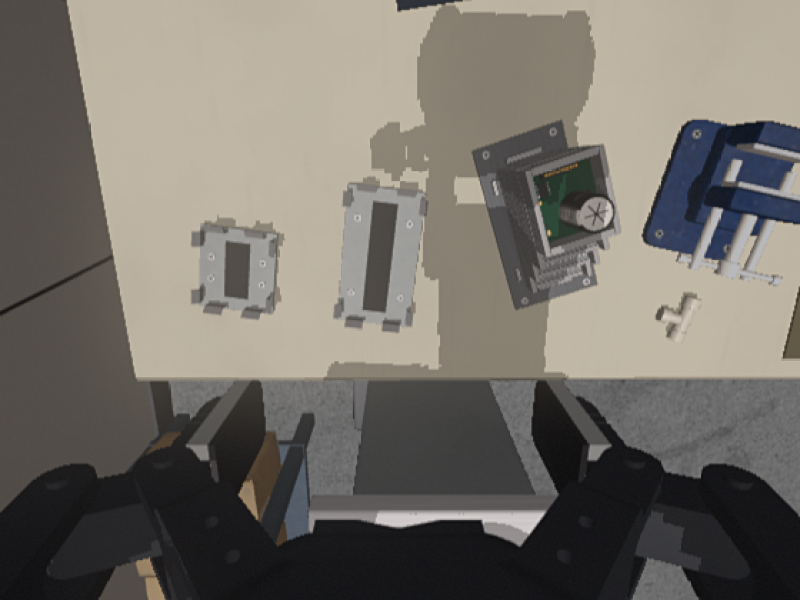

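Run:
```python
from h import *
K=np.array(cams.camera_info("wrist")["K"])
def P(uv,k,z): return ray(np.array(uv)/(800/560),K,np.load(f"w{k}.npy"),z)[:2]
S={"A":(1,[(227,241),(249,243),(247,298),(225,297)]),"B":(1,[(374,202),(397,204),(386,311),(363,309)]),
"C":(0,[(369,176),(394,177),(392,255),(368,254)]),"D":(0,[(513,135),(538,136),(528,235),(503,233)])}
for n,(k,q) in S.items():
    p=np.array([P(u,k,.008) for u in q]);c=p.mean(0);d=(p[0]+p[1]-p[2]-p[3])/2;print(n,c.round(4),"slot len",np.linalg.norm(d).round(4),"yaw",np.degrees(np.arctan2(d[1],d[0])).round(1))
H={"A":(1,[(211,257),(263,263),(266,285),(210,279)]),"B":(1,[(357,218),(409,224),(401,297),(351,292)]),"C":(0,[(354,195),(408,197),(406,238),(354,237)]),"D":(0,[(496,153),(550,157),(540,219),(488,215)])}
for n,(k,q) in H.items():
    p=np.array([P(u,k,.008) for u in q]);print("holes",n,p.mean(0).round(4))
for n,z,q in [("cap",.106,[(527,162),(606,146),(620,236),(541,254)]),("chassis",.005,[(472,150),(562,121),(597,282),(522,308)])]:
    p=np.array([P(u,1,z) for u in q]);d=(p[0]+p[1]-p[2]-p[3]);e=p[0]+p[3]-p[1]-p[2]
    print(n,p.mean(0).round(4),np.degrees(np.arctan2(d[1],d[0])).round(1),np.degrees(np.arctan2(e[1],e[0])).round(1)-90,[np.linalg.norm(p[i]-p[i-1]).round(4) for i in range(4)])
a=cv2.imread("pics/w1.png");b=cv2.imread("pics/w0.png")
cr=[cv2.resize(x,(400,300),interpolation=3) for x in (a[145:232,125:241],a[118:238,223:383][:,:],b[100:199,225:357],b[70:190,315:475])]
cv2.imwrite("pics/c3.png",np.vstack([np.hstack(cr[:2]),np.hstack(cr[2:])]))
cv2.imwrite("pics/c4.png",cv2.resize(a[80:220,325:445],(514,600),interpolation=3))
```

```text
A [0.4217 0.2044] slot len 0.052 yaw -7.8
B [0.4326 0.0746] slot len 0.0984 yaw -6.4
C [ 0.4885 -0.346 ] slot len 0.0676 yaw -1.7
D [ 0.5144 -0.4664] slot len 0.0822 yaw -1.5
holes A [0.4209 0.204 ]
holes B [0.4323 0.0749]
holes C [ 0.488  -0.3458]
holes D [ 0.5141 -0.4648]
cap [ 0.4907 -0.0574] 14.9 12.200000000000003 [np.float64(0.0617), np.float64(0.0505), np.float64(0.0599), np.float64(0.0535)]
chassis [ 0.467  -0.0666] 19.7 18.799999999999997 [np.float64(0.1504), np.float64(0.0775), np.float64(0.1461), np.float64(0.0717)]
```

View pics/c4.png

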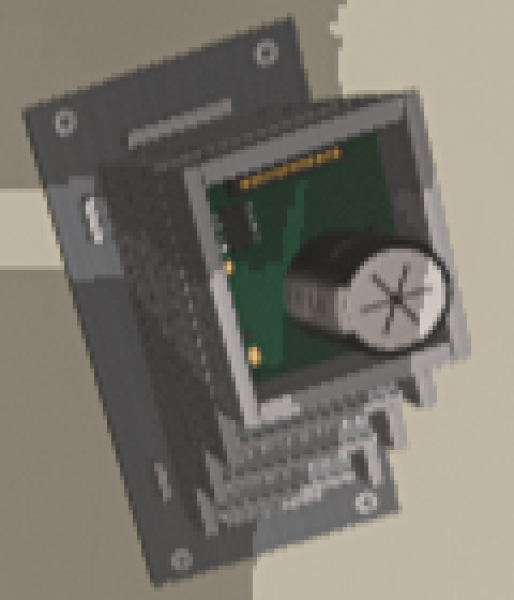

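Run:
```python
from h import *
N={"A":(.4217,.2044,-7),"B":(.4326,.0746,-6.4),"S":(.482,-.06,17),"C":(.4885,-.346,-1.7),"D":(.5144,-.4655,-1.5)}
im={}
for n in "BASCD":
    x,y,a=N[n];a=np.radians(a);z=.26 if n=="S" else .14
    if n in "S": env.movep((x,y,z),down(a))
    elif n=="C": env.movep((x,y,.25),down(a)); env.line_to((x,y,z),speed=.3)
    else: env.movep((x,y,z),down(a))
    K,C=wcam(); im[n]=cams.read_camera("wrist"); cv2.imwrite(f"pics/v{n}.png",im[n]); np.save(f"v{n}.npy",C)
o=env.get_obs();print(o["time"])
env.movep((.49,-.36,.25),down(0))
# crop 200x150 around expected centre, x2 -> 400x300
out=[]
for n in "ABCD":
    C=np.load(f"v{n}.npy");u=np.array(pix((N[n][0],N[n][1],.008),K,C)).round().astype(int);o=u-[100,75];print(n,o)
    out.append(cv2.resize(im[n][o[1]:o[1]+150,o[0]:o[0]+200],(400,300),interpolation=3))
cv2.imwrite("pics/c5.png",np.vstack([np.hstack(out[:2]),np.hstack(out[2:])]))
C=np.load("vS.npy");u=np.array(pix((.482,-.06,.106),K,C)).round().astype(int);o=u-[100,75];print("S",o)
cv2.imwrite("pics/c6.png",cv2.resize(im["S"][o[1]:o[1]+150,o[0]:o[0]+200],(800,600),interpolation=3))
```

```text
7.5
A [179 127]
B [177 127]
C [178 127]
D [176 126]
S [178 119]
```

View pics/c5.png

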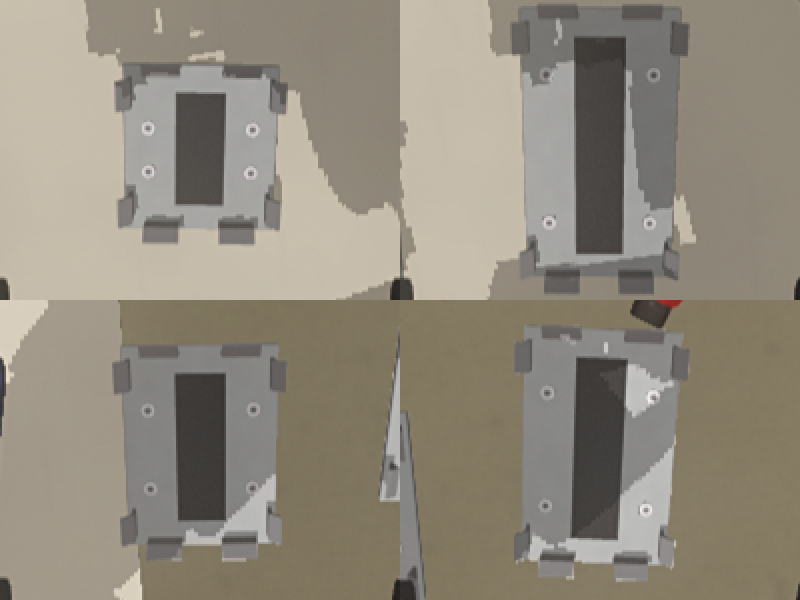

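View pics/c6.png

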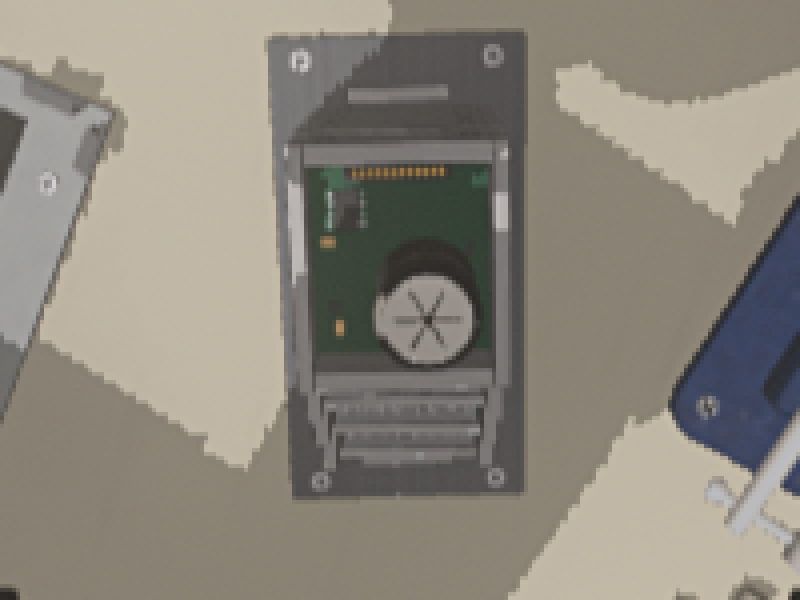

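Run:
```python
from h import *
K=np.array(cams.camera_info("wrist")["K"])
T={"A":((0,0),(179,127)),"B":((400,0),(177,127)),"C":((0,300),(178,127)),"D":((400,300),(176,126))}
def P(uv,n,z,s=2):
    t,o=T.get(n,((0,0),(178,119)));return ray((np.array(uv)+.5-np.array(t))/s-.5+np.array(o),K,np.load(f"v{n}.npy"),z)[:2]
def rep(n,q,z,s=2):
    p=np.array([P(u,n,z,s) for u in q]);d=(p[0]+p[1]-p[2]-p[3])/2;e=(p[0]+p[3]-p[1]-p[2])/2
    print(n,p.mean(0).round(4),"len",np.linalg.norm(d).round(4),np.linalg.norm(e).round(4),"yaw",np.degrees(np.arctan2(d[1],d[0])).round(1),np.degrees(np.arctan2(-e[0],e[1])).round(1))
S={"A":[(175,93),(224,94),(223,205),(175,205)],"B":[(575,37),(626,38),(622,254),(575,253)],"C":[(175,373),(226,373),(225,521),(178,521)],"D":[(576,358),(628,359),(619,539),(572,538)]}
H={"A":[(148,128),(253,130),(251,173),(148,172)],"B":[(546,75),(654,75),(649,223),(549,223)],"C":[(147,410),(253,410),(252,489),(150,489)],"D":[(547,393),(653,398),(646,510),(545,506)]}
for n in "ABCD": rep(n,S[n],.008);rep(n,H[n],.008)
rep("S",[(287,142),(508,142),(510,387),(302,391)],.106,4)
rep("S",[(267,38),(525,32),(525,496),(292,499)],.005,4)
rep("S",[(300,61),(493,56),(496,478),(321,482)],.005,4)
```

```text
A [0.4215 0.2046] len 0.0517 0.0217 yaw -7.1 -7.4
A [0.4213 0.2043] len 0.0202 0.0466 yaw -8.1 -7.7
B [0.4326 0.0753] len 0.0997 0.0219 yaw -7.0 -7.6
B [0.4323 0.0753] len 0.0685 0.0465 yaw -6.8 -6.4
C [ 0.4887 -0.3459] len 0.0685 0.0219 yaw -1.2 -1.6
C [ 0.4884 -0.3457] len 0.0366 0.0465 yaw -0.9 -1.6
D [ 0.5137 -0.4643] len 0.0835 0.0222 yaw -3.7 -2.7
D [ 0.5133 -0.4639] len 0.0523 0.0465 yaw -3.9 -4.1
S [ 0.49   -0.0577] len 0.0597 0.0508 yaw 18.9 17.6
S [ 0.4661 -0.065 ] len 0.15 0.0779 yaw 18.5 18.0
S [ 0.4658 -0.0652] len 0.1369 0.0584 yaw 18.6 18.4
```

```bash
cat >> h.py <<'E'
CR={"A":(.4214,.2045,-7.4),"B":(.4325,.0753,-7.0),"C":(.4885,-.3458,-1.4),"D":(.5136,-.4641,-3.7)}
ST=np.array([.4662,-.0651]);SY=np.radians(18.4);G=.006
def say(t): 
    o=env.get_obs();print(t,"t%.1f"%o["time"],"p",np.round(o["tool_pos"],4),"F",np.round(o["wrist_force"],1),"op %.3f grip %.1f"%(o["opening"],np.max(o["grip_force"])))
def pick(k,L,dx=0):   # k = level from the chassis, L = length
    oz=.005+.024*k; xy=ST+(.054-L/2+dx)*np.array([np.cos(SY),np.sin(SY)]); q=down(SY)
    env.movep((*xy,oz+.13),q); env.gripper_to(.85)
    print("contact",env.line_to((*xy,oz+G),speed=.1,f_stop=15)); say("at")
    env.gripper_to(.4,squeeze=50); say("gripped")
    env.line_to((*xy,oz+G+.012),speed=.03); env.line_to((*xy,.23),speed=.12); say("lifted")
def over(n):
    x,y,a=CR[n]; env.line_to((x,y,.23),attitude=down(np.radians(a)),speed=.2)
def place(n,dxy=(0,0)):
    x,y,a=CR[n];x+=dxy[0];y+=dxy[1]
    env.line_to((x,y,.05+G),speed=.12); say("above")
    print("contact",env.line_to((x,y,.005+G),speed=.025,f_stop=8)); say("down")
def release():
    p=env.get_obs()["tool_pos"]; env.gripper_to(.8); say("open")
    env.line_to((p[0],p[1],p[2]+.04),speed=.06); env.line_to((p[0],p[1],.23),speed=.2)
def shot(name):
    a=cams.read_camera("wrist");b=cams.read_camera("side")[140:380,170:370]
    cv2.imwrite(f"pics/{name}.png",np.hstack([cv2.resize(a,(480,360)),cv2.resize(b,(300,360),interpolation=3)]))
E
python3 - <<'E'
from h import *
pick(3,.060); shot("p1")
E
```

```text
contact False
at t11.0 p [ 0.4894 -0.0576  0.0835] F [ 0.4 -0.3 -0.3] op 0.852 grip 0.0
gripped t11.3 p [ 0.4893 -0.0575  0.0837] F [-1.8  1.7  6.3] op 0.597 grip 51.5
lifted t13.2 p [ 0.4886 -0.0574  0.2292] F [-0.4 -0.2 -1.9] op 0.602 grip 52.2
```

View pics/p1.png

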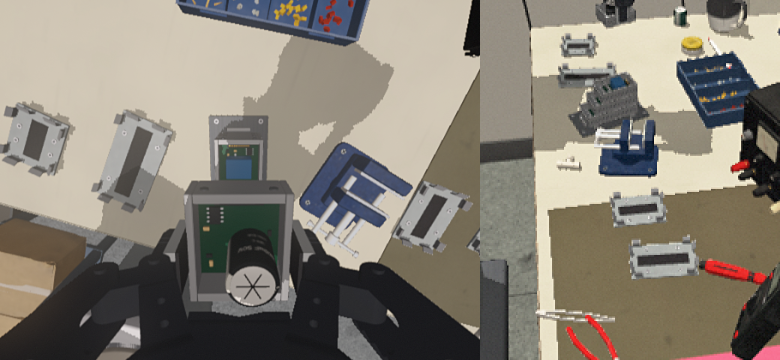

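Run:
```python
from h import *
i=cams.camera_info("wrist");K=np.array(i["K"]);C=np.array(i["tool_from_camera"])
for x in (.028,.030,.032): print([np.round(np.array(pix((x,0,z),K,C))/1.1667,1) for z in (-.023,.006)])
over("A"); place("A")
```

```text
[array([236.9, 199. ]), array([237.3, 181.1])]
[array([236.9, 194.9]), array([237.3, 177.7])]
[array([236.9, 190.9]), array([237.3, 174.3])]
above t16.4 p [0.4218 0.2046 0.0565] F [-0.3  0.6 -2. ] op 0.596 grip 52.2
contact True
down t17.8 p [0.4214 0.2045 0.0149] F [-0.9  0.3  5.4] op 0.597 grip 53.1
```

Run:
```python
from h import *
release(); shot("p2"); pick(2,.076); over("C"); place("C")
```

```text
open t18.2 p [0.4207 0.2043 0.014 ] F [-0.1 -0.2  0.6] op 0.802 grip 0.0
contact False
at t22.8 p [ 0.4818 -0.0602  0.0595] F [ 0.5  0.5 -0.4] op 0.853 grip 0.0
gripped t23.1 p [ 0.4817 -0.06    0.0597] F [-1.7  0.8  6.1] op 0.598 grip 51.5
lifted t25.1 p [ 0.481  -0.06    0.2293] F [-0.2  0.6 -2.5] op 0.604 grip 52.3
above t28.3 p [ 0.4889 -0.3462  0.0568] F [ 0.  -0.  -2.3] op 0.598 grip 52.3
contact True
down t29.8 p [ 0.4885 -0.3458  0.0149] F [-0.2  0.8  5.2] op 0.596 grip 53.0
```

View pics/p2.png

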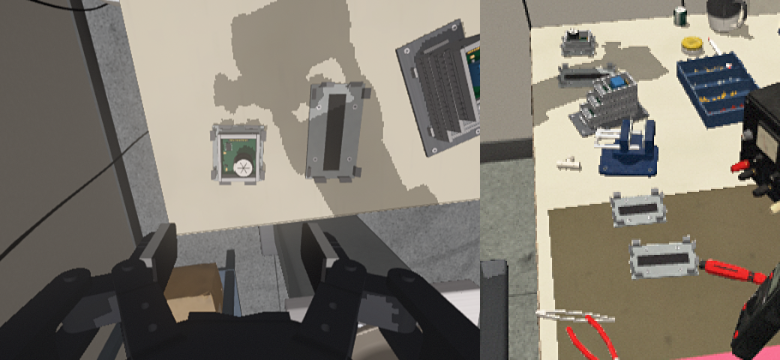

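The cap board at (240,155) sits squarely between the tabs of the 60 mm cradle, and the tin and the lower three boards are undisturbed.

Run:
```python
from h import *
release(); pick(1,.092); over("D"); shot("p3"); place("D")
```

```text
open t30.1 p [ 0.4877 -0.3451  0.0135] F [ 0.4  1.3 -0.3] op 0.802 grip 0.0
contact False
at t34.7 p [ 0.4742 -0.0627  0.0355] F [-0.  -0.4  0.6] op 0.844 grip 0.0
gripped t35.0 p [ 0.4741 -0.0626  0.0358] F [-0.7 -0.2  5. ] op 0.592 grip 51.3
lifted t37.3 p [ 0.4735 -0.0625  0.2294] F [-0.3 -0.2 -2. ] op 0.599 grip 52.1
above t41.1 p [ 0.514  -0.4645  0.057 ] F [-0.3 -0.3 -1.8] op 0.599 grip 52.1
contact True
down t42.6 p [ 0.5136 -0.4641  0.0149] F [-0.4  0.8  5.5] op 0.596 grip 52.8
```

View pics/p3.png

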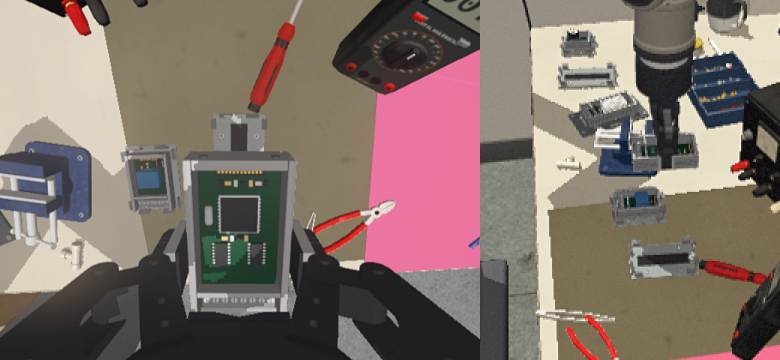

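The relay board at (150,180) is seated in its cradle, and the logic board hangs level and square in the gripper. It then came down to the same seated height as the others.

Run:
```python
from h import *
release(); pick(0,.108); over("B"); place("B")
```

```text
open t42.9 p [ 0.5128 -0.4632  0.0131] F [-0.2  0.5  0.3] op 0.801 grip 0.0
contact False
at t47.9 p [ 0.4666 -0.0652  0.0115] F [ 1.  -0.2  0.3] op 0.847 grip 0.0
gripped t48.3 p [ 0.4666 -0.0653  0.0118] F [-1.4 -1.3  4.9] op 0.598 grip 51.6
lifted t50.7 p [ 0.4659 -0.065   0.2294] F [ 0.3  0.6 -2.6] op 0.597 grip 52.4
above t53.2 p [0.433  0.0753 0.0565] F [-0.3 -0.1 -2.8] op 0.598 grip 52.4
contact True
down t54.6 p [0.4325 0.0753 0.0148] F [-0.1 -1.1  6. ] op 0.596 grip 53.6
```

Run:
```python
from h import *
release()
ims=[]
for p in [(.44,.1,.27),(.47,-.38,.27)]:
    env.movep(p,down(0)); ims.append(cams.read_camera("wrist")[60:290])
cv2.imwrite("pics/fin.png",cv2.resize(np.vstack(ims),(730,600),interpolation=3))
```

```text
open t55.0 p [0.4316 0.0753 0.0139] F [ 0.   0.1 -0.1] op 0.802 grip 0.0
```

View pics/fin.png

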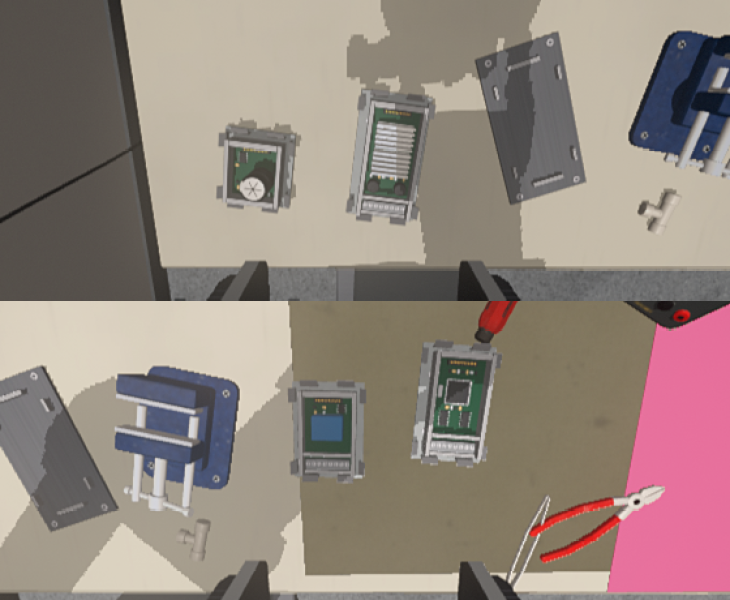

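All four boards (at (253,170), (390,155), (327,430) and (458,405)) are seated between the tabs of their own cradles, and the chassis is empty.

```bash
python3 -c "
from station import env,job
env.dwell(.3);print(job.finish_job())"
```

```text
the job is handed in; nothing more can be done
None
```

I lifted all four boards off from the top down and seated each one right way up in its own cradle; the tin was never touched, and I handed the job in at about 60 s of the 109 s allowed.

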